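# Gauge a hat-stand peg in the taper slot and hang it in its rack hole

### The arm

A 6-joint arm with a two-finger parallel gripper is mounted at the origin on the work surface. World frame = base frame: x ahead of the robot, y to its left, z up, the work surface at z = 0. Lengths are in m, angles in rad, forces in N, time in s.
With the tool pointing down it reaches from about 0.35 to 0.975 m from the base axis. Payload 4.9 kg.
Tool frame: the origin (TCP) lies midway between the tips of the shut fingers; the grasp point (between the pads) lies 19 mm behind it; z points along the fingers, y is the line along which they close (so a half turn about z gives the same grasp; the last joint's range is limited). The gripper opens to 85 mm and grips with 20 to 120 N. Pads are 22 mm wide; open, the fingers measure 114 mm over their backs; the gripper's body (76 mm by 85 mm) begins 54 mm behind the grasp point. The pads swing forward as they close: fully open they stand 13 mm farther back than shut.
Start: joints at [-1.243, 0.053, 1.613, -0, 1.476, -0.119], TCP at [0.27, -0.564, 0.231] pointing down, gripper open.
Joint ranges: [-3.01, 3.01], [-1.01, 2.22], [0.06, 2.58], [-1.02, 4.17], [0.09, 2.62], [-3.14, 3.14]. Speed limits (rad/s): [2.57, 2.57, 3.14, 3.14, 3.14, 3.14].

### API

Orientations are given as a unit quaternion [w, x, y, z].
In Python, from plant import state, grab_frame, job_done, cut_out, place_of gives the robot as it stands.
- The arm moves only by the tool jog_arm, never from a script. Its argument "motion" is text: rows parted by semicolons, each of 7 numbers parted by spaces: the opening in per cent of the stroke, from 0 (shut) to 100 (fully open), then the shift along the tool's x, y, z as a fraction of full scale, then the turn, a rotation vector about the tool's x, y, z as a fraction of full scale. A call has exactly 5 rows; each row is the pose to reach, as a shift and turn from the pose commanded when the call began, along the tool's axes at that moment; what a row does not reach only later rows make up. Full scale, the value 1, is 50 cm for a shift and 1.5 rad for a turn. A row lasts 1/8 s, in which the tool goes at most 62.5 mm and 10.7 degrees, less where a joint would pass 70% of its speed; a pose out of reach is approached as far as the arm can. A call with a number of a shift or a turn outside -1 to 1 is refused whole. A call with a gripper value outside its range is refused whole. The fingers move at their own pace and stop on an object; the grip force is fixed at half the most. Time passes only in rows, so rows that repeat a pose let the fingers close, or fill a call up. It gives the time, the measured TCP pose, the force, the opening and the grip force at its end, in the units of the state.
- state(): the state, without advancing time (a new reading comes with each control period).
- grab_frame(name): name is "scene" or "top"; returns a dict with "color" (400x640x3 uint8, red, green, blue), "range_z" (400x640 float32, m along the optical axis (not along the pixel's ray), 0 where there is no reading), "intrinsics" (3x3 intrinsics, pixels), "world_from_camera" (4x4, takes a point from camera to world coordinates). Camera axes: x right, y up, looking along -z (the intrinsics and any distortion apply to the point x, -y, -z); pixel columns grow to the right and rows downward; lengths in m; the calibration is good to about 2 mm. A picture is of the moment at which its call begins.
- job_done(): hands the job in; it is judged then, once.
Trained networks look in the newest picture that a camera, given by its name, has taken for a name from the list of things; names that differ only in an ending like _2 or _b are one class to them, and where a whole thing is asked for, a point or a joint stands for the part that bears it (a point fixed in the world has none). Each returns a list of dicts, best first, with "p" (0 to 1); they miss things now and then, are a little off and sometimes report something else, mostly with a low value. They report only what shows in the picture. A call takes as long as a camera call. They do not tell look-alikes from the thing itself.
- cut_out(camera, thing): "pixels" (400x640 bool, what is visible of it).
- place_of(camera, thing): "at" ([x, y, z] in m, in world coordinates, good to about 4 mm: a listed point, or the origin of a listed thing).
The state is a dict: "time": time; "joint_pos": joint angles; "joint_vel": joint speeds; "joint_efforts": joint torques, N m; "tool_pos": TCP position; "tool_rot": TCP orientation; "contact_force": force on the tool from outside, world axes, zero at the start; "ft_torque": the same for the moment, N m; "gripper_width": opening from 0.0 (shut) to 1.0 (fully open); "grasp_force": force on a finger pad.
Only numpy, scipy, OpenCV 4.12 (cv2) and the standard library are available. Lean on these libraries where they do the work, as an engineer would, in place of code of your own. Each camera call takes 0.05 s, during which the arm holds its last target. There are 200 camera calls.

### The job

Take the peg that stands alone in the small block and slide its shank upright into the taper gauge from the open mouth, pushing the brass pointer ahead of it, until it wedges snugly between both bars, without forcing it. Draw it back out, leave the pointer where the shank left it, and hang the peg in the free rack hole of the size the pointer shows (thin: lowest step, middle: middle step, thick: highest step), collar down on the wood. Leave the two pegs in the double block and everything else where they are.

Things in the scene. Friction and masses are not known exactly. Their poses are not given: they have to be found in the camera images.
- peg_a: turned beech stand peg, 30 g, one of three alike but for the shank. Spigot to grip: 22 mm across, z 6 to 48 mm; collar 34 mm across, z 0 to 6; round shank z 0 to -60 with bevelled foot, 13, 15 or 17 mm thick (one peg of each; which is not known and cannot be judged by eye). Origin on the axis under the collar, z up. Hangs by its collar in a block; which peg is in which block changes
- peg_b: turned beech stand peg, 30 g, one of three alike but for the shank. Spigot to grip: 22 mm across, z 6 to 48 mm; collar 34 mm across, z 0 to 6; round shank z 0 to -60 with bevelled foot, 13, 15 or 17 mm thick (one peg of each; which is not known and cannot be judged by eye). Origin on the axis under the collar, z up. Hangs by its collar in a block; which peg is in which block changes
- peg_c: turned beech stand peg, 30 g, one of three alike but for the shank. Spigot to grip: 22 mm across, z 6 to 48 mm; collar 34 mm across, z 0 to 6; round shank z 0 to -60 with bevelled foot, 13, 15 or 17 mm thick (one peg of each; which is not known and cannot be judged by eye). Origin on the axis under the collar, z up. Hangs by its collar in a block; which peg is in which block changes
- solo_block: beech block 66 x 66 x 75 mm with one 23 mm hole in its top, holding the single peg to be gauged; fixed. Origin at the centre of its underside; the peg hangs at its centre with the collar on its top, at height 75 mm
- pair_block: beech block 66 x 140 x 75 mm with two holes 72 mm apart, holding the two pegs that stay; fixed. Origin at the centre of its underside, y along the block
- gauge: bench taper gauge of bare metal, fixed: two flat steel bars with thin scale plates on them lie in a narrowing V on four posts, top face 85 mm above the table, over a 190 x 116 mm base plate (top at 10 mm); a shank has free room beneath the slot up to the pointer's yoke. Origin at the centre of the underside; x runs along the slot from its open mouth to its narrow end, z up
- bar_p: the gauge's steel bar on the slot's +y side: 140 mm long, 30 mm wide, 8 mm thick, with a flared lip at the mouth. On it lies a 2.5 mm aluminium scale plate, set back 1.5 mm from the slot, top at 85 mm, on which a collar can slide; the bar's edge touches the shank. Origin and axes as the gauge's
- bar_n: the same bar on the slot's -y side. Two long dark lines cut across both scale plates, 60 and 80 mm from the mouth along x, part the sizes (short ticks are 5 mm apart): a thick (17 mm) shank wedges short of the first line, its axis about 50 mm from the mouth; a middle (15 mm) one between the lines, at about 70 mm; a thin (13 mm) one beyond the second, at about 90 mm
- pointer (a joint): the gauge's brass pointer, m: a yoke that slides on two rods under the bars (drag about 1 N) and stays where left. A shank in the slot pushes its near face (height 36 to 58 mm) ahead of it; two brass tips at the bars' outer edges then stand level with the shank's axis within 1 mm. Joint + 0.025 = distance of the tips from the mouth along x; starts at 0 to 0.012
- mouth (a point): middle of the slot's mouth, on the top face (height 85 mm), 70 mm from the gauge origin along -x; axes as the gauge's. The slot is 22 mm wide here and narrows evenly by 1 mm per 10 mm of x. In front two flared lips lead in over 22 mm from about 48 mm width. Held stiffly 1 mm off the slot's middle, a shank rubs on one bar some 20 mm before it truly wedges on both
- rack: stepped beech peg rack, 162 x 144 mm, fixed: three steps 54 mm deep, 75, 85 and 95 mm high, rising along its x (away from the robot); each has two holes 72 mm apart along y: at +y (robot's left) free, at -y filled by a stored peg of that step's size. Origin at the centre of its underside
- hole_thin (a point): free hole in the lowest, nearest step of the rack, bore 16 mm, 68 mm deep, for 13 mm shanks. The point is the centre of the hole's mouth, on the top face of the step: a hung peg's origin lies there. Axes as the rack's
- hole_mid (a point): free hole in the middle step of the rack, bore 18 mm, 68 mm deep, for 15 mm shanks. The point is the centre of the hole's mouth, on the top face of the step: a hung peg's origin lies there. Axes as the rack's
- hole_thick (a point): free hole in the highest, farthest step of the rack, bore 20 mm, 68 mm deep, for 17 mm shanks. The point is the centre of the hole's mouth, on the top face of the step: a hung peg's origin lies there. Axes as the rack's
- stored_thin: stored peg in the lowest step: same shape as the other pegs, origin at the underside of its collar; a bystander
- stored_mid: stored peg in the middle step: same shape as the other pegs, origin at the underside of its collar; a bystander
- stored_thick: stored peg in the highest step: same shape as the other pegs, origin at the underside of its collar; a bystander
- spool_white: white thread spool, upright, 32 mm across, 50 mm tall; a bystander, origin at its underside
- spool_black: black thread spool, upright, 32 mm across, 50 mm tall; a bystander, origin at its underside
- pin_tin: round steel pin tin, 70 mm across, 30 mm tall; a bystander, origin at its underside
- thimble: steel thimble, 20 mm across, 22 mm tall; a bystander, origin at its underside
- brush: brush lying on the table; a bystander, origin at its underside
- shears: shears lying flat, 200 mm long; a bystander, origin at its underside
- chalk: flat tailor's chalk, 45 x 30 x 12 mm; a bystander, origin at its underside
There are look-alikes about, which are no part of the job. Leave any purple look-alike of the peg_a alone.

How it is judged:
By the outcome, as a careful person would: the job done as asked, in the order asked, and still so for the second after the job is handed in, with the robot touching nothing.
It also fails if it takes over 72 s, if anything falls off the work surface, if the arm or the gripper's body presses on something with over 40 N, if the wrist force passes 120 N, or if a joint passes its speed limit or range.

## Working session

There is one attempt and no reset: what is moved stays moved. The work goes in short steps, Python scripts to look and compute and a tool call to move; the robot and the scene stay as the last step left them, time stands still between calls to the robot, and variables do not carry over. Pictures are saved under pics/ and viewed, at most 10 in all, crops included, and the job is handed in when it is done.

Besides the shell and the picture viewer there is one more tool, called after "Emit:" by a JSON object that holds its "name" and its "arguments". jog_arm: Moves the arm, as the interface text tells. Shift numbers are shares of 50 cm and turn numbers shares of 1.5 rad, none past 1 either way. Its arguments: {"type":"object","properties":{"motion":{"type":"string"}},"required":["motion"]}

```bash
mkdir -p pics; ls
python3 - <<'E'
from plant import *
import cv2,numpy as np
s=state();print(s['time'],s['tool_pos'],s['tool_rot'],s['contact_force'],s['gripper_width'])
for c in('scene','top'):
    f=grab_frame(c);cv2.imwrite(f'pics/{c}0.png',f['color'][...,::-1]);np.savez(f'{c}0.npz',**f)
    print(c,f['intrinsics'].round(1).tolist(),f['world_from_camera'].round(3).tolist())
for c in('scene','top'):
    for t in('peg_a','solo_block','pair_block','gauge','mouth','pointer','rack','hole_thin','hole_mid','hole_thick'):
        print(c,t,[(round(d['p'],2),np.round(d['at'],3).tolist()) for d in place_of(c,t)][:9])
E
```

```text
pics
0.0 [ 0.26985659 -0.56303704  0.23005059] [-1.03586645e-03  9.75149747e-01  2.21544324e-01 -1.03887586e-04] [ 0.06748398  0.47308667 -0.00096133] 1.0022915395695269
scene [[382.1, 0.0, 322.7], [0.0, 382.1, 196.8], [0.0, 0.0, 1.0]] [[0.426, -0.692, 0.583, 1.035], [0.905, 0.316, -0.285, -0.245], [0.013, 0.649, 0.761, 0.742], [0.0, 0.0, 0.0, 1.0]]
top [[399.6, 0.0, 320.9], [0.0, 399.6, 206.3], [0.0, 0.0, 1.0]] [[-0.008, 0.983, -0.185, 0.368], [-0.999, -0.014, -0.031, -0.011], [-0.033, 0.185, 0.982, 1.071], [0.0, 0.0, 0.0, 1.0]]
scene peg_a [(0.71, [0.618, 0.278, 0.075]), (0.71, [0.473, 0.324, 0.081]), (0.52, [0.469, 0.256, 0.078]), (0.5, [0.552, 0.36, 0.058])]
scene solo_block [(0.82, [0.614, 0.28, 0.001]), (0.65, [0.47, 0.256, 0.079])]
scene pair_block [(0.85, [0.472, 0.292, -0.003])]
scene gauge [(0.69, [0.467, 0.012, 0.004])]
scene mouth [(0.89, [0.457, 0.08, 0.083])]Traceback (most recent call last):
  File "<stdin>", line 9, in <module>
ValueError: it knows: bar, brush, chalk, gauge, hole_mid, hole_thick, hole_thin, mouth, pair_block, peg, pin_tin, rack, shears, solo_block, spool_black, spool_white, stored_mid, stored_thick, stored_thin, thimble
```

Run:
```python
from plant import *
import numpy as np
for c in('scene','top'):
    for t in('peg_a','solo_block','pair_block','gauge','mouth','rack','hole_thin','hole_mid','hole_thick','stored_thin','stored_mid','stored_thick'):
        print(c,t,[(round(d['p'],2),np.round(d['at'],3).tolist()) for d in place_of(c,t)][:9])
```

```text
scene peg_a [(0.71, [0.618, 0.278, 0.075]), (0.71, [0.473, 0.324, 0.081]), (0.52, [0.469, 0.256, 0.078]), (0.5, [0.552, 0.36, 0.058])]
scene solo_block [(0.82, [0.614, 0.28, 0.001]), (0.65, [0.47, 0.256, 0.079])]
scene pair_block [(0.85, [0.472, 0.292, -0.003])]
scene gauge [(0.69, [0.467, 0.012, 0.004])]
scene mouth [(0.89, [0.457, 0.08, 0.083])]
scene rack [(0.84, [0.515, -0.305, 0.002]), (0.3, [0.454, -0.273, 0.079])]
scene hole_thin [(0.95, [0.456, -0.272, 0.077]), (0.44, [0.47, 0.326, 0.081]), (0.41, [0.712, 0.296, 0.002])]
scene hole_mid [(0.56, [0.508, -0.265, 0.088])]
scene hole_thick [(0.58, [0.566, -0.263, 0.094]), (0.5, [0.516, -0.304, 0.004]), (0.2, [0.47, 0.294, -0.002])]
scene stored_thin [(0.53, [0.464, -0.344, 0.077])]
scene stored_mid [(0.68, [0.517, -0.337, 0.082])]
scene stored_thick [(0.83, [0.57, -0.333, 0.094]), (0.33, [0.682, -0.111, 0.002])]
top peg_a [(0.76, [0.629, 0.379, 0.064]), (0.72, [0.468, 0.329, 0.076]), (0.71, [0.554, 0.36, 0.062]), (0.63, [0.612, 0.277, 0.078]), (0.5, [0.465, 0.256, 0.08])]
top solo_block [(0.69, [0.615, 0.278, 0.001])]
top pair_block [(0.62, [0.615, 0.277, 0.004]), (0.54, [0.47, 0.017, 0.001])]
top gauge [(0.82, [0.471, 0.015, 0.004])]
top mouth [(0.68, [0.456, 0.084, 0.086]), (0.46, [0.47, 0.01, 0.001])]
top rack [(0.88, [0.512, -0.304, 0.003]), (0.74, [0.685, 0.136, -0.001])]
top hole_thin [(0.59, [0.457, -0.272, 0.076]), (0.23, [0.516, -0.342, 0.085])]
top hole_mid [(0.88, [0.511, -0.269, 0.081]), (0.71, [0.467, 0.013, 0.005])]
top hole_thick [(0.63, [0.558, -0.263, 0.097]), (0.59, [0.46, -0.274, 0.077])]
top stored_thin [(0.69, [0.462, -0.344, 0.074]), (0.58, [0.512, -0.266, 0.084]), (0.57, [0.513, -0.302, 0.002])]
top stored_mid [(0.31, [0.466, -0.344, 0.073])]
top stored_thick [(0.77, [0.57, -0.336, 0.094])]
```

View pics/scene0.png

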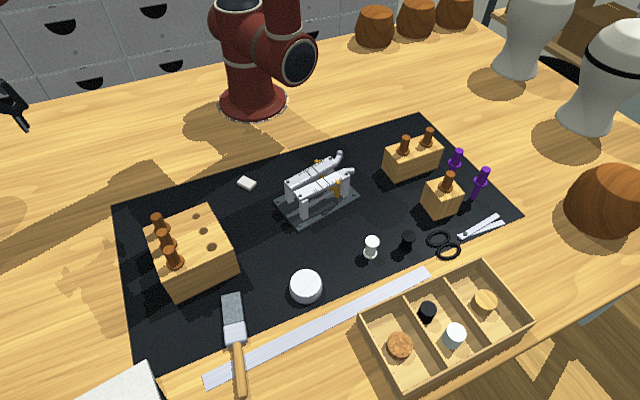

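View pics/top0.png

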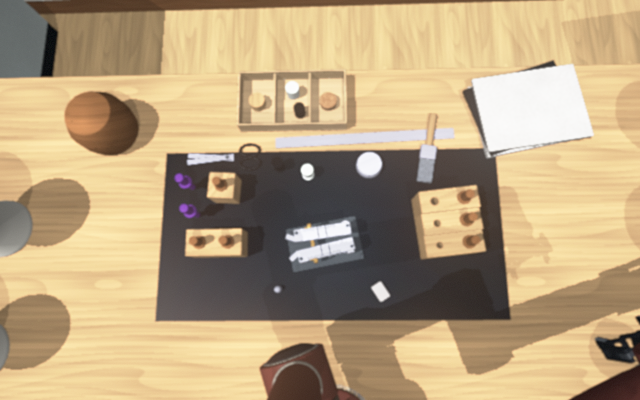

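Candidates for the peg are: the solo block peg at top (221,184); the pair pegs at (197,240) and (226,240); the purple ones at (183,181) and (188,211); and the stored pegs at (467,195), (468,216) and (472,240). By the description it is the solo one, near (0.614, 0.278). I'll check it in a close crop and measure the gauge, peg and holes from depth.

```bash
cat > h.py <<'E'
import numpy as np,cv2
from plant import *
def cloud(f):
    K=f['intrinsics'];z=f['range_z'];v,u=np.indices(z.shape)
    P=np.stack([(u-K[0,2])/K[0,0]*z,-(v-K[1,2])/K[1,1]*z,-z,np.ones_like(z)],-1)@f['world_from_camera'].T
    P[z==0]=np.nan
    return P[...,:3]
def project(f,p):
    W=np.linalg.inv(f['world_from_camera']);q=W@np.append(p,1);K=f['intrinsics']
    return K[0,0]*q[0]/-q[2]+K[0,2],-K[1,1]*q[1]/-q[2]+K[1,2]
E
python3 - <<'E'
from h import *
F={c:dict(np.load(c+'0.npz')) for c in('scene','top')}
C={c:cloud(f) for c,f in F.items()}
def near(P,x,y,r,z0,z1):
    m=(np.hypot(P[...,0]-x,P[...,1]-y)<r)&(P[...,2]>z0)&(P[...,2]<z1);return P[m]
for c in C:
    q=near(C[c],.614,.278,.03,.105,.135);print(c,'peg spigot',len(q),np.round([q[:,:2].min(0),q[:,:2].max(0),q.mean(0)],4).tolist(), q[:,2].max())
    t=near(C[c],.614,.278,.03,.118,.135);print('  top',len(t),t.mean(0).round(4))
    b=near(C[c],.614,.278,.07,.070,.0785);print('  blocktop',len(b),b.mean(0).round(4),cv2.minAreaRect(b[:,:2].astype(np.float32)*1000))
    g=near(C[c],.468,.013,.13,.079,.092);print('  bars',len(g),g.mean(0).round(4),cv2.minAreaRect(g[:,:2].astype(np.float32)*1000))
    for a,z in(((.457,-.272),.075),((.511,-.268),.085),((.563,-.263),.095)):
        r=near(C[c],.513,-.304,.13,z-.004,z+.004);print('  step',z,len(r),cv2.minAreaRect(r[:,:2].astype(np.float32)*1000))
    rr=near(C[c],.513,-.304,.13,.068,.15);print('  rack',cv2.minAreaRect(rr[:,:2].astype(np.float32)*1000))
im=[]
for c,p in(('scene',(.468,.013,.085)),('scene',(.614,.278,.1)),('top',(.468,.013,.085)),('top',(.614,.278,.1))):
    u,v=map(int,project(F[c],np.array(p)));im.append(cv2.resize(F[c]['color'][v-37:v+38,u-50:u+50,::-1],(400,300),interpolation=cv2.INTER_CUBIC))
cv2.imwrite('pics/crop1.png',np.vstack([np.hstack(im[:2]),np.hstack(im[2:])]))
E
```

```text
Traceback (most recent call last):
ValueError: setting an array element with a sequence. The requested array has an inhomogeneous shape after 1 dimensions. The detected shape was (3,) + inhomogeneous part.
```

```bash
cat > m.py <<'E'
from h import *
F={c:dict(np.load(c+'0.npz')) for c in('scene','top')}
C={c:cloud(f) for c,f in F.items()}
def near(P,x,y,r,z0,z1):
    m=(np.hypot(P[...,0]-x,P[...,1]-y)<r)&(P[...,2]>z0)&(P[...,2]<z1);return P[m]
def rect(q):
    c,s,a=cv2.minAreaRect(q[:,:2].astype(np.float32)*1000);return np.round([*c,*s,a],1).tolist()
for c in C:
    q=near(C[c],.614,.278,.03,.09,.135);print(c,'peg spigot',len(q),q.min(0).round(4),q.max(0).round(4),q.mean(0).round(4))
    t=near(C[c],.614,.278,.03,.118,.135);print('  top',len(t),t.mean(0).round(4))
    b=near(C[c],.614,.278,.07,.070,.0785);print('  blocktop',len(b),rect(b))
    g=near(C[c],.468,.013,.13,.079,.092);print('  bars',len(g),g.mean(0).round(4),rect(g))
    for z in(.075,.085,.095):
        r=near(C[c],.513,-.304,.13,z-.004,z+.004);print('  step',z,len(r),np.median(r[:,2]).round(4),rect(r))
    print('  rack',rect(near(C[c],.513,-.304,.13,.068,.15)))
im=[]
for c,p in(('scene',(.468,.013,.085)),('scene',(.614,.278,.1)),('top',(.468,.013,.085)),('top',(.614,.278,.1))):
    u,v=map(int,project(F[c],np.array(p)));im.append(cv2.resize(F[c]['color'][v-37:v+38,u-50:u+50,::-1],(400,300),interpolation=cv2.INTER_CUBIC))
cv2.imwrite('pics/crop1.png',np.vstack([np.hstack(im[:2]),np.hstack(im[2:])]))
E
python3 m.py
```

```text
scene peg spigot 154 [0.6069 0.2671 0.0902] [0.6273 0.2912 0.1263] [0.6199 0.2749 0.1123]
  top 67 [0.6178 0.2776 0.1229]
  blocktop 461 [616.9, 279.0, 68.4, 67.6, 86.5]
  bars 1379 [0.4707 0.0165 0.0852] [467.9, 25.1, 96.0, 163.9, 11.4]
  step 0.075 1096 0.0753 [513.3, -302.3, 166.7, 144.0, 6.1]
  step 0.085 1227 0.0853 [522.5, -301.3, 147.0, 144.1, 6.0]
  step 0.095 1594 0.0952 [527.6, -300.5, 136.8, 144.1, 6.0]
  rack [513.3, -302.2, 166.7, 144.2, 6.2]
top peg spigot 98 [0.6048 0.2684 0.0935] [0.6249 0.2905 0.1262] [0.6135 0.2775 0.1156]
  top 60 [0.6151 0.2797 0.1227]
  blocktop 483 [615.9, 280.2, 67.2, 67.4, 86.5]
  bars 1487 [0.4666 0.0202 0.0842] [466.4, 25.5, 96.1, 161.8, 11.9]
  step 0.075 1098 0.0742 [512.0, -300.8, 160.9, 144.6, 6.0]
  step 0.085 1090 0.0841 [518.2, -300.9, 148.2, 146.7, 5.3]
  step 0.095 1054 0.0941 [521.6, -299.6, 145.8, 144.9, 5.3]
  rack [512.9, -301.3, 162.4, 146.3, 6.1]
```

View pics/crop1.png

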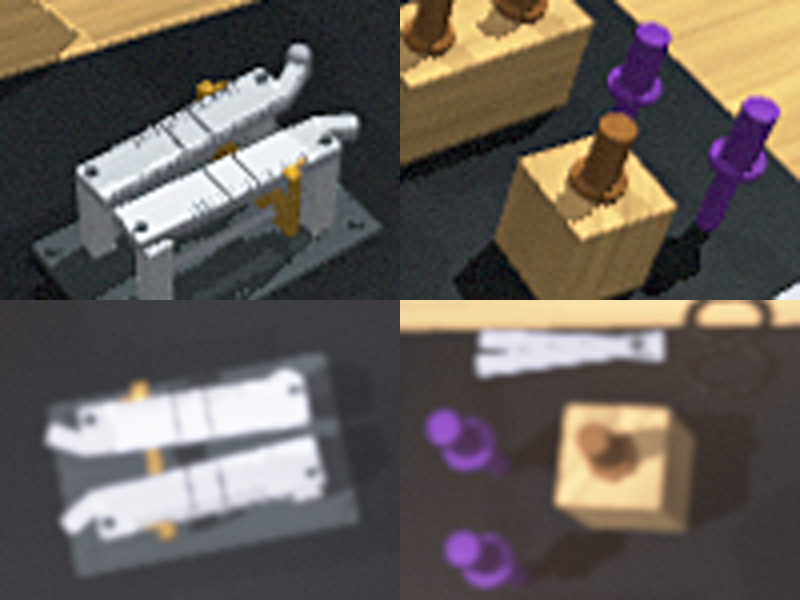

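```bash
cat > g.py <<'E'
from m import F,C,near
from h import *
from scipy.optimize import minimize
def local(q,o,a):
    d=np.array([np.cos(a),np.sin(a)]);r=q[:,:2]-o;return np.stack([r@d,r@[-d[1],d[0]]],1)*1000
o=np.array([.4555,.083]);a=np.radians(-78.4)
for c in C:
    L=local(near(C[c],.468,.013,.13,.0815,.089),o,a)
    xs=[];I=[];O=[]
    for x in np.arange(10,132,6):
        s=L[abs(L[:,0]-x)<3.5,1];p=s[s>0];n=s[s<0]
        if len(p)<9 or len(n)<9: continue
        xs.append(x);I.append((np.sort(p)[1],np.sort(n)[-2]));O.append((np.sort(p)[-2],np.sort(n)[1]))
    I=np.array(I);O=np.array(O)
    for n,E in(('in',I),('out',O)):
        m=E.mean(1);w=E[:,0]-E[:,1];k=np.polyfit(xs,m,1);print(c,n,'mid=%.4f*x+%.2f'%tuple(k),'width fit',np.polyfit(xs,w,1).round(3),'res',(m-np.polyval(k,xs)).std().round(2))
    print('   x ends',np.percentile(L[:,0],[.5,99.5]).round(1))
E
python3 g.py | tail -6
```

```text
scene in mid=-0.0223*x+2.12 width fit [-0.116 26.837] res 0.49
scene out mid=-0.0081*x+0.43 width fit [-0.136 84.821] res 0.54
   x ends [-18.4 140.6]
top in mid=-0.0128*x+-0.70 width fit [-0.086 24.714] res 0.38
top out mid=-0.0230*x+0.22 width fit [-0.142 83.787] res 0.91
   x ends [-19.6 138.1]
```

```bash
cat >> h.py <<'E'
from scipy.spatial.transform import Rotation as R
D=np.array([np.cos(np.radians(-79.35)),np.sin(np.radians(-79.35)),0]) # slot direction
def want(yd=D):
    y=yd/np.linalg.norm(yd);z=np.array([0,0,-1.]);return R.from_matrix(np.stack([np.cross(y,z),y,z],1))
def go(*targets,yd=D):
    s=state();w,x,y,z=s['tool_rot'];r=R.from_quat([x,y,z,w])
    print('t',round(s['time'],2),'pos',np.round(s['tool_pos'],4),'F',np.round(s['contact_force'],2),'T',np.round(s['ft_torque'],2),'w',round(s['gripper_width'],3))
    print('turn',((r.inv()*want(yd)).as_rotvec()/1.5).round(4))
    for t in targets: print('shift',(r.inv().apply(np.array(t)-s['tool_pos'])/.5).round(4))
E
python3 -c "
from h import *
go((.6165,.279,.23))"
```

```text
t 1.55 pos [ 0.2701 -0.5636  0.2313] F [ 0.49 -0.28 -0.03] T [-0.04 -0.06 -0.03] w 0.997
turn [-0.     -0.      0.1739]
shift [ 1.353  -1.2204  0.0027]
```

Emit:
{"name": "jog_arm", "arguments": {"motion": "100 0.09 -0.08 0 0 0 0.04; 100 0.18 -0.16 0 0 0 0.08; 100 0.27 -0.24 0 0 0 0.12; 100 0.36 -0.32 0 0 0 0.174; 100 0.45 -0.40 0 0 0 0.174"}}

```text
time: 2.17
tool_pos: [0.387, -0.2843, 0.2316]
tool_rot: [0.0, 0.996, 0.092, 0.0]
contact_force: [0.6, 0.1, 0.9]
gripper_width: 0.999
grasp_force: 0.0
```

```bash
python3 -c "
from h import *
go((.6165,.279,.23))"
```

```text
t 2.17 pos [ 0.387  -0.2843  0.2316] F [0.58 0.12 0.91] T [ 0.01 -0.03  0.06] w 0.999
turn [ 0.0004 -0.0005 -0.0007]
shift [ 0.6582 -1.0231  0.003 ]
```

Emit:
{"name": "jog_arm", "arguments": {"motion": "100 0.065 -0.10 0 0 0 0; 100 0.13 -0.20 0 0 0 0; 100 0.195 -0.30 0 0 0 0; 100 0.26 -0.40 0 0 0 0; 100 0.325 -0.51 0 0 0 0"}}

```text
time: 2.8
tool_pos: [0.4992, -0.0049, 0.2317]
tool_rot: [0.0, 0.996, 0.093, 0.001]
contact_force: [1.2, 0.3, -0.0]
gripper_width: 1.001
grasp_force: 0.0
```

Emit:
{"name": "jog_arm", "arguments": {"motion": "100 0.065 -0.10 0 0 0 0; 100 0.13 -0.20 0 0 0 0; 100 0.195 -0.30 0 0 0 0; 100 0.26 -0.40 0 0 0 0; 100 0.33 -0.51 0 0 0 0"}}

```text
time: 3.42
tool_pos: [0.6134, 0.2738, 0.2314]
tool_rot: [0.0, 0.996, 0.093, 0.0]
contact_force: [0.8, -0.4, 0.4]
gripper_width: 1.003
grasp_force: 0.0
```

```bash
python3 -c "
from h import *
go((.6165,.279,.14),(.6165,.279,.088))
for c in('scene','top'):
    for t in ('peg_a','solo_block'):print(c,t,[(round(d['p'],2),np.round(d['at'],3).tolist()) for d in place_of(c,t)])
"
```

```text
t 3.42 pos [0.6134 0.2738 0.2314] F [ 0.84 -0.4   0.43] T [ 0.02 -0.03 -0.  ] w 1.003
turn [ 0.0002 -0.0004 -0.0001]
shift [ 0.008  -0.0092  0.1829]
shift [ 0.008  -0.0092  0.2869]
scene peg_a [(0.71, [0.618, 0.278, 0.075]), (0.71, [0.473, 0.324, 0.081]), (0.52, [0.469, 0.256, 0.078]), (0.5, [0.552, 0.36, 0.058])]
scene solo_block [(0.82, [0.614, 0.28, 0.001]), (0.65, [0.47, 0.256, 0.079])]
top peg_a [(0.76, [0.629, 0.379, 0.064]), (0.72, [0.468, 0.329, 0.076]), (0.71, [0.554, 0.36, 0.062]), (0.63, [0.612, 0.277, 0.078]), (0.5, [0.465, 0.256, 0.08])]
top solo_block [(0.69, [0.615, 0.278, 0.001])]
```

Emit:
{"name": "jog_arm", "arguments": {"motion": "100 0.008 -0.009 0.07 0 0 0; 100 0.008 -0.009 0.14 0 0 0; 100 0.008 -0.009 0.21 0 0 0; 100 0.008 -0.009 0.26 0 0 0; 100 0.008 -0.009 0.287 0 0 0"}}

```text
time: 4.25
tool_pos: [0.6149, 0.2753, 0.0864]
tool_rot: [0.0, 0.996, 0.092, -0.001]
contact_force: [-0.1, -0.3, 0.2]
gripper_width: 1.0
grasp_force: 0.0
```

Emit:
{"name": "jog_arm", "arguments": {"motion": "50 0 0 0 0 0 0; 20 0 0 0 0 0 0; 15 0 0 0 0 0 0; 10 0 0 0 0 0 0; 0 0 0 0 0 0 0"}}

```text
time: 4.88
tool_pos: [0.6167, 0.2774, 0.0894]
tool_rot: [-0.0, 0.996, 0.093, 0.001]
contact_force: [0.3, -0.9, 4.4]
gripper_width: 0.241
grasp_force: 58.6
```

```bash
python3 -c "
from h import *
go((.6165,.279,.088))"
```

```text
t 4.88 pos [0.6167 0.2774 0.0894] F [ 0.29 -0.9   4.38] T [-0.06  0.   -0.08] w 0.241
turn [-0.0002 -0.0016  0.    ]
shift [ 0.0001 -0.0033  0.0028]
```

Emit:
{"name": "jog_arm", "arguments": {"motion": "0 0 0 -0.04 0 0 0; 0 0 0 -0.09 0 0 0; 0 0 0 -0.14 0 0 0; 0 0 0 -0.19 0 0 0; 0 0 0 -0.23 0 0 0"}}

```text
time: 5.5
tool_pos: [0.616, 0.2771, 0.205]
tool_rot: [-0.0, 0.996, 0.093, 0.001]
contact_force: [-0.1, -0.1, -0.2]
gripper_width: 0.242
grasp_force: 58.6
```

```bash
python3 -c "
from h import *
go((.4477,.1273,.2))"
```

```text
t 5.5 pos [0.616  0.2771 0.205 ] F [-0.14 -0.13 -0.2 ] T [-0.02 -0.02  0.  ] w 0.242
turn [-0.0001 -0.0009 -0.    ]
shift [-0.3862  0.2323  0.0094]
```

Emit:
{"name": "jog_arm", "arguments": {"motion": "0 -0.09 0.054 0 0 0 0; 0 -0.18 0.108 0 0 0 0; 0 -0.27 0.162 0 0 0 0; 0 -0.35 0.21 0 0 0 0; 0 -0.386 0.232 0 0 0 0"}}

```text
time: 6.12
tool_pos: [0.4459, 0.1263, 0.203]
tool_rot: [0.0, 0.996, 0.092, -0.0]
contact_force: [0.4, -0.6, 0.1]
gripper_width: 0.237
grasp_force: 58.7
```

Run:
```python
from h import *
im=[];S=[]
for c in('scene','top'):
    f=grab_frame(c);np.savez(c+'1.npz',**f)
    s=state();p=s['tool_pos']
    print(c,'peg',[(round(d['p'],2),np.round(d['at'],3).tolist()) for d in place_of(c,'peg_a')])
    P=cloud(f);d=P[...,:2]-p[:2];rr=np.hypot(d[...,0],d[...,1])
    for z0,z1 in((.13,.14),(.14,.15),(.15,.16),(.16,.17),(.17,.18),(.18,.19),(.19,.196),(.196,.2)):
        q=P[(rr<.03)&(P[...,2]>p[2]-.205+z0)&(P[...,2]<p[2]-.205+z1)]
        if len(q): print('  ',z0,len(q),((q.min(0)+q.max(0))/2-p).round(4),(q.max(0)-q.min(0)).round(4))
    u,v=map(int,project(f,p-[0,0,.03]));im.append(cv2.resize(f['color'][max(v-50,0):v+50,u-50:u+50,::-1],(400,400),interpolation=cv2.INTER_CUBIC))
cv2.imwrite('pics/hand.png',np.hstack(im))
go((.4477,.1273,.1))
```

```text
scene peg [(0.79, [0.47, 0.254, 0.076]), (0.72, [0.472, 0.326, 0.08]), (0.66, [0.711, 0.298, 0.001]), (0.6, [0.447, 0.125, 0.191]), (0.58, [0.63, 0.378, 0.058]), (0.54, [0.55, 0.358, 0.06]), (0.49, [0.566, -0.261, 0.098])]
   0.13 9 [ 0.0047  0.0002 -0.0678] [0.0065 0.0107 0.0047]
   0.14 19 [ 0.0044 -0.0008 -0.06  ] [0.0095 0.0106 0.0099]
   0.15 24 [ 0.0043  0.0011 -0.0495] [0.0095 0.0155 0.0088]
   0.16 19 [ 0.003  -0.0002 -0.04  ] [0.0123 0.012  0.0094]
   0.17 21 [ 0.0051 -0.0017 -0.0298] [0.0091 0.0121 0.0086]
   0.18 5 [ 0.005  -0.0031 -0.0226] [0.0093 0.0052 0.0026]
   0.19 29 [ 0.0043 -0.0016 -0.0113] [0.0283 0.0269 0.0043]
   0.196 46 [ 0.0061  0.0014 -0.007 ] [0.0265 0.0336 0.004 ]
top peg [(0.78, [0.627, 0.378, 0.06]), (0.59, [0.551, 0.357, 0.059]), (0.56, [0.47, 0.326, 0.075])]
t 6.33 pos [0.4479 0.1275 0.2034] F [-0.06 -0.4  -1.16] T [-0.02 -0.01  0.02] w 0.238
turn [-0.0001 -0.0008 -0.0003]
shift [-0.0006  0.0003  0.2068]
```

View pics/hand.png

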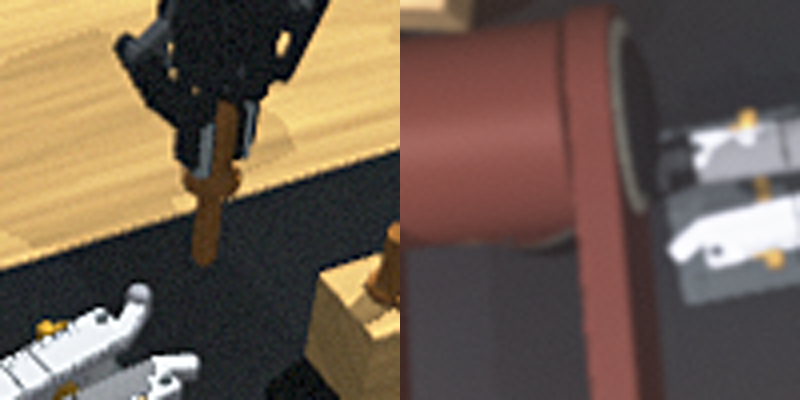

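Emit:
{"name": "jog_arm", "arguments": {"motion": "0 0 0 0.06 0 0 0; 0 0 0 0.12 0 0 0; 0 0 0 0.17 0 0 0; 0 0 0 0.20 0 0 0; 0 0 0 0.2038 0 0 0"}}

```text
time: 6.95
tool_pos: [0.4473, 0.1277, 0.1]
tool_rot: [-0.0, 0.996, 0.093, -0.001]
contact_force: [0.3, 0.4, -0.5]
gripper_width: 0.244
grasp_force: 58.7
```

```bash
cat >> h.py <<'E'
M=np.array([.456,.0831,0]);N=np.array([-D[1],D[0],0])
def slot():
    s=state();p=s['tool_pos']-M;F=s['contact_force'];T=s['ft_torque']
    print('t %.2f along %.1f lat %.2f z %.2f | F along %.1f lat %.1f z %.1f | T along %.2f lat %.2f z %.2f'%(s['time'],p@D*1000,p@N*1000,p[2]*1000,F@D,F@N,F[2],T@D,T@N,T[2]))
E
python3 -c "
from h import *
slot();place_of('scene','peg_a');import time
f=grab_frame('scene');slot();go(M+.02*D+[0,0,.1015],M+.04*D+[0,0,.1015])"
```

```text
t 6.95 along -45.4 lat -0.34 z 99.96 | F along -0.3 lat 0.3 z -0.5 | T along -0.00 lat -0.01 z -0.02
t 7.05 along -45.2 lat 0.57 z 101.49 | F along -0.1 lat -0.6 z 0.4 | T along 0.03 lat -0.01 z 0.04
t 7.05 pos [0.4482 0.1276 0.1015] F [-0.59  0.02  0.37] T [-0.01 -0.03  0.04] w 0.243
turn [-0.     -0.0005  0.0001]
shift [-0.0012  0.1304 -0.    ]
shift [-0.0012  0.1704 -0.    ]
```

Emit:
{"name": "jog_arm", "arguments": {"motion": "0 -0.001 0.03 0 0 0 0; 0 -0.001 0.06 0 0 0 0; 0 -0.001 0.09 0 0 0 0; 0 -0.001 0.12 0 0 0 0; 0 -0.001 0.13 0 0 0 0"}}

```text
time: 7.68
tool_pos: [0.4593, 0.0622, 0.101]
tool_rot: [-0.0, 0.996, 0.092, 0.0]
contact_force: [0.6, -0.3, -0.0]
gripper_width: 0.242
grasp_force: 58.7
```

Run:
```python
from h import *
slot();s=[]
im=[]
for c in('scene','top'):
    f=grab_frame(c);slot()
    u,v=map(int,project(f,M+.03*D+[0,0,.085]));im.append(cv2.resize(f['color'][v-50:v+50,u-50:u+50,::-1],(400,400),interpolation=cv2.INTER_CUBIC))
    np.savez(c+'2.npz',**f)
cv2.imwrite('pics/in.png',np.hstack(im))
```

```text
t 7.67 along 21.2 lat -0.60 z 100.98 | F along 0.4 lat 0.5 z -0.0 | T along 0.04 lat 0.03 z 0.03
t 7.72 along 21.2 lat -0.62 z 100.93 | F along 0.1 lat 0.5 z -0.4 | T along 0.01 lat -0.05 z -0.02
t 7.78 along 20.5 lat -0.64 z 100.88 | F along 0.9 lat 0.7 z -0.5 | T along -0.00 lat -0.01 z -0.01
```

View pics/in.png

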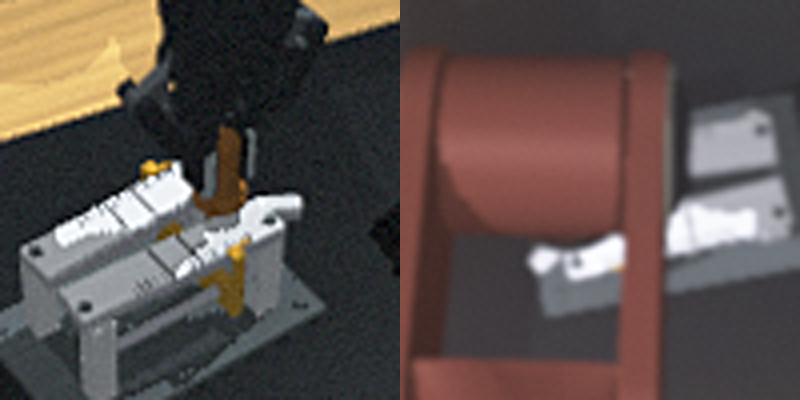

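Emit:
{"name": "jog_arm", "arguments": {"motion": "0 0 0.006 0 0 0 0; 0 0 0.012 0 0 0 0; 0 0 0.018 0 0 0 0; 0 0 0.024 0 0 0 0; 0 0 0.03 0 0 0 0"}}

```text
time: 8.4
tool_pos: [0.4618, 0.0487, 0.1009]
tool_rot: [-0.0, 0.996, 0.093, -0.0]
contact_force: [0.6, 1.3, -0.6]
gripper_width: 0.243
grasp_force: 58.6
```

```bash
python3 -c "
from h import *
slot();grab_frame('scene');slot();grab_frame('scene');slot()"
```

```text
t 8.40 along 34.8 lat -0.62 z 100.86 | F along -1.1 lat 0.8 z -0.6 | T along 0.02 lat 0.27 z 0.03
t 8.45 along 35.2 lat -0.61 z 100.88 | F along -0.6 lat -0.4 z 0.8 | T along 0.01 lat 0.19 z 0.04
t 8.50 along 35.1 lat -0.62 z 100.87 | F along -0.2 lat 0.3 z -0.8 | T along -0.00 lat 0.06 z 0.03
```

Emit:
{"name": "jog_arm", "arguments": {"motion": "0 0 0.003 0 0 0 0; 0 0 0.006 0 0 0 0; 0 0 0.009 0 0 0 0; 0 0 0.012 0 0 0 0; 0 0 0.015 0 0 0 0"}}

```text
time: 9.12
tool_pos: [0.4632, 0.0412, 0.1009]
tool_rot: [-0.0, 0.996, 0.093, -0.0]
contact_force: [-0.5, 0.7, 0.4]
gripper_width: 0.238
grasp_force: 58.6
```

```bash
python3 -c "
from h import *
slot();grab_frame('scene');slot()"
```

```text
t 9.12 along 42.5 lat -0.62 z 100.90 | F along -0.8 lat -0.4 z 0.4 | T along -0.02 lat 0.23 z 0.05
t 9.18 along 42.7 lat -0.61 z 100.92 | F along 0.2 lat 0.3 z -0.6 | T along -0.02 lat 0.17 z -0.01
```

Emit:
{"name": "jog_arm", "arguments": {"motion": "0 0 0.002 0 0 0 0; 0 0 0.004 0 0 0 0; 0 0 0.006 0 0 0 0; 0 0 0.008 0 0 0 0; 0 0 0.010 0 0 0 0"}}

```text
time: 9.8
tool_pos: [0.4642, 0.0363, 0.1009]
tool_rot: [-0.0, 0.996, 0.093, -0.0]
contact_force: [-0.7, 0.8, -0.7]
gripper_width: 0.24
grasp_force: 58.6
```

```bash
python3 -c "
from h import *
slot();grab_frame('scene');slot()"
```

```text
t 9.80 along 47.5 lat -0.61 z 100.90 | F along -0.9 lat -0.5 z -0.7 | T along 0.04 lat 0.26 z -0.00
t 9.85 along 47.6 lat -0.60 z 100.91 | F along -0.9 lat 0.7 z -0.1 | T along 0.10 lat 0.19 z 0.01
```

Emit:
{"name": "jog_arm", "arguments": {"motion": "0 0 0.002 0 0 0 0; 0 0 0.004 0 0 0 0; 0 0 0.006 0 0 0 0; 0 0 0.008 0 0 0 0; 0 0 0.010 0 0 0 0"}}

```text
time: 10.48
tool_pos: [0.4651, 0.0314, 0.1009]
tool_rot: [0.0, 0.996, 0.093, -0.0]
contact_force: [-0.9, 1.0, -0.5]
gripper_width: 0.238
grasp_force: 58.6
```

```bash
python3 -c "
from h import *
slot();grab_frame('scene');slot();grab_frame('scene');slot()"
```

```text
t 10.47 along 52.5 lat -0.62 z 100.90 | F along -1.1 lat -0.7 z -0.5 | T along 0.00 lat 0.26 z 0.01
t 10.53 along 52.6 lat -0.63 z 100.89 | F along -0.4 lat -0.8 z -1.0 | T along 0.02 lat 0.19 z 0.03
t 10.57 along 52.6 lat -0.63 z 100.89 | F along -0.5 lat 0.1 z -0.5 | T along -0.01 lat 0.11 z -0.03
```

Emit:
{"name": "jog_arm", "arguments": {"motion": "0 0 0.002 0 0 0 0; 0 0 0.004 0 0 0 0; 0 0 0.006 0 0 0 0; 0 0 0.008 0 0 0 0; 0 0 0.010 0 0 0 0"}}

```text
time: 11.2
tool_pos: [0.466, 0.0265, 0.1009]
tool_rot: [0.0, 0.996, 0.093, 0.0]
contact_force: [-0.4, 0.5, -1.1]
gripper_width: 0.241
grasp_force: 58.6
```

```bash
python3 -c "
from h import *
slot();grab_frame('scene');slot();grab_frame('scene');slot()"
```

```text
t 11.20 along 57.5 lat -0.61 z 100.90 | F along -0.6 lat -0.3 z -1.1 | T along 0.03 lat 0.20 z -0.02
t 11.25 along 57.6 lat -0.60 z 100.90 | F along -0.4 lat -0.1 z -1.1 | T along 0.01 lat 0.21 z -0.03
t 11.30 along 57.6 lat -0.58 z 100.94 | F along -0.9 lat -0.2 z 0.0 | T along 0.04 lat 0.19 z -0.05
```

Not thick. I'll keep going.

Emit:
{"name": "jog_arm", "arguments": {"motion": "0 0 0.002 0 0 0 0; 0 0 0.004 0 0 0 0; 0 0 0.006 0 0 0 0; 0 0 0.008 0 0 0 0; 0 0 0.010 0 0 0 0"}}

```text
time: 11.92
tool_pos: [0.467, 0.0216, 0.1009]
tool_rot: [-0.0, 0.996, 0.093, 0.0]
contact_force: [-0.0, 1.3, 0.5]
gripper_width: 0.244
grasp_force: 58.6
```

```bash
python3 -c "
from h import *
slot();grab_frame('scene');slot();grab_frame('scene');slot()"
```

```text
t 11.93 along 62.5 lat -0.61 z 100.90 | F along -1.3 lat 0.2 z 0.5 | T along 0.01 lat 0.19 z 0.01
t 11.97 along 62.6 lat -0.64 z 100.87 | F along -0.5 lat 0.1 z 0.5 | T along -0.00 lat 0.21 z 0.06
t 12.03 along 62.6 lat -0.61 z 100.91 | F along -0.2 lat 0.4 z -0.7 | T along -0.00 lat 0.17 z 0.00
```

Emit:
{"name": "jog_arm", "arguments": {"motion": "0 0 0.002 0 0 0 0; 0 0 0.004 0 0 0 0; 0 0 0.006 0 0 0 0; 0 0 0.008 0 0 0 0; 0 0 0.010 0 0 0 0"}}

```text
time: 12.65
tool_pos: [0.4679, 0.0167, 0.1009]
tool_rot: [-0.0, 0.996, 0.093, 0.0]
contact_force: [-0.9, 1.0, -0.8]
gripper_width: 0.24
grasp_force: 58.6
```

```bash
python3 -c "
from h import *
slot();grab_frame('scene');slot();grab_frame('scene');slot()"
```

```text
t 12.65 along 67.5 lat -0.61 z 100.91 | F along -1.1 lat -0.7 z -0.8 | T along 0.04 lat 0.26 z 0.00
t 12.70 along 67.6 lat -0.60 z 100.93 | F along 0.2 lat -0.0 z -1.2 | T along 0.01 lat 0.22 z 0.01
t 12.75 along 67.6 lat -0.64 z 100.87 | F along -1.3 lat 0.3 z -0.9 | T along 0.02 lat 0.09 z -0.04
```

Emit:
{"name": "jog_arm", "arguments": {"motion": "0 0 0.002 0 0 0 0; 0 0 0.004 0 0 0 0; 0 0 0.006 0 0 0 0; 0 0 0.008 0 0 0 0; 0 0 0.010 0 0 0 0"}}

```text
time: 13.38
tool_pos: [0.4687, 0.0121, 0.1009]
tool_rot: [-0.001, 0.996, 0.093, -0.0]
contact_force: [0.7, 3.6, -0.5]
gripper_width: 0.239
grasp_force: 58.7
```

```bash
python3 -c "
from h import *
slot();grab_frame('scene');slot();grab_frame('scene');slot()"
```

```text
t 13.38 along 72.1 lat -0.58 z 100.92 | F along -3.4 lat 1.3 z -0.5 | T along 0.07 lat 0.73 z -0.03
t 13.43 along 72.2 lat -0.59 z 100.92 | F along -3.7 lat 0.6 z -0.4 | T along 0.04 lat 0.63 z -0.06
t 13.47 along 72.2 lat -0.56 z 100.93 | F along -2.5 lat 0.5 z -0.4 | T along 0.04 lat 0.68 z -0.01
```

Emit:
{"name": "jog_arm", "arguments": {"motion": "0 0 0.001 0 0 0 0; 0 0 0.001 0 0 0 0; 0 0 0.002 0 0 0 0; 0 0 0.002 0 0 0 0; 0 0 0.002 0 0 0 0"}}

```text
time: 14.1
tool_pos: [0.4689, 0.0112, 0.1009]
tool_rot: [-0.0, 0.996, 0.093, -0.0]
contact_force: [-0.4, 3.6, -0.6]
gripper_width: 0.243
grasp_force: 58.8
```

```bash
python3 -c "
from h import *
slot();grab_frame('scene');slot();grab_frame('scene');slot()"
```

```text
t 14.10 along 73.1 lat -0.60 z 100.88 | F along -3.6 lat 0.3 z -0.6 | T along 0.11 lat 1.01 z -0.06
t 14.15 along 73.0 lat -0.61 z 100.87 | F along -4.6 lat 0.3 z 0.1 | T along 0.11 lat 1.05 z 0.04
t 14.20 along 73.1 lat -0.61 z 100.90 | F along -5.4 lat 0.7 z 0.9 | T along 0.09 lat 1.07 z 0.02
```

Emit:
{"name": "jog_arm", "arguments": {"motion": "0 0 0.001 0 0 0 0; 0 0 0.001 0 0 0 0; 0 0 0.002 0 0 0 0; 0 0 0.002 0 0 0 0; 0 0 0.002 0 0 0 0"}}

```text
time: 14.82
tool_pos: [0.469, 0.0105, 0.1009]
tool_rot: [-0.001, 0.996, 0.093, -0.0]
contact_force: [-0.8, 6.5, 1.3]
gripper_width: 0.238
grasp_force: 58.8
```

Run:
```python
from h import *
slot();im=[]
for c in('scene','top'):
    f=grab_frame(c);slot()
    u,v=map(int,project(f,M+.06*D+[0,0,.085]));im.append(cv2.resize(f['color'][v-40:v+40,u-40:u+40,::-1],(400,400),interpolation=cv2.INTER_CUBIC))
    np.savez(c+'3.npz',**f)
cv2.imwrite('pics/wedge.png',np.hstack(im))
```

```text
t 14.82 along 73.7 lat -0.60 z 100.89 | F along -6.5 lat 0.4 z 1.3 | T along 0.11 lat 1.28 z -0.05
t 14.88 along 73.7 lat -0.61 z 100.86 | F along -6.0 lat 0.8 z -0.3 | T along 0.03 lat 1.24 z -0.00
t 14.93 along 73.7 lat -0.58 z 100.90 | F along -6.0 lat 0.4 z 1.0 | T along 0.09 lat 1.23 z -0.02
```

View pics/wedge.png

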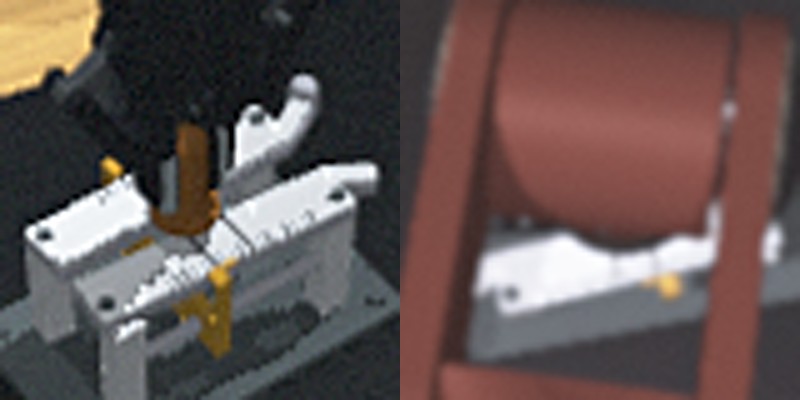

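Run:
```python
from h import *
for n in('0','3'):
  for c in('scene','top'):
    f=dict(np.load(c+n+'.npz'));P=cloud(f);h=cv2.cvtColor(f['color'],cv2.COLOR_RGB2HSV)
    r=P-M;x=r@D*1000;y=r@N*1000
    b=(h[...,0]>15)&(h[...,0]<28)&(h[...,1]>150)&(h[...,2]>90)&(x>0)&(x<120)&(abs(y)>30)&(abs(y)<60)&(P[...,2]>.06)&(P[...,2]<.11)
    for s in(1,-1):
        k=b&(y*s>0);print(n,c,s,k.sum(),'x',np.round([x[k].min(),x[k].mean(),x[k].max()],1) if k.any() else '', 'y',y[k].mean().round(1),'z',P[k][:,2].max().round(4) if k.any() else '')
    d=(h[...,2]<110)&(abs(P[...,2]-.085)<.003)&(x>30)&(x<110)&(abs(y)>14)&(abs(y)<32)
    for s in(1,-1):
        k=d&(y*s>0);print('  dark x',s,np.bincount((x[k]/2).round().astype(int),minlength=55)[15:])
```

```text
0 scene 1 32 x [37.3 40.9 44.9] y 45.9 z 0.0904
0 scene -1 16 x [29.  39.2 44.6] y -42.4 z 0.0906
  dark x 1 [0 0 0 0 0 0 0 0 0 0 0 0 0 0 0 0 0 0 0 0 0 0 0 0 0 0 0 0 0 0 0 0 0 0 0 0 0
 0 0 0]
  dark x -1 [0 0 0 0 0 0 0 0 0 0 0 0 0 0 0 0 0 0 0 0 0 0 0 0 1 0 0 0 0 0 0 0 0 0 0 0 0
 0 0 0]
0 top 1 0 x  y nan z 
0 top -1 0 x  y nan z 
  dark x 1 [0 0 0 0 0 0 0 0 0 0 0 0 0 0 0 0 0 0 0 0 0 0 0 0 0 0 0 0 0 0 0 0 0 0 0 0 0
 0 0 0]
  dark x -1 [0 0 0 0 0 0 0 0 0 0 0 0 0 0 0 0 0 0 0 0 0 0 0 0 0 0 0 0 0 0 0 0 0 0 0 0 0
 0 0 0]
3 scene 1 34 x [76.6 84.4 88.2] y 46.0 z 0.09
3 scene -1 12 x [83.5 85.6 88.1] y -44.2 z 0.092
  dark x 1 [0 0 0 0 0 0 0 0 0 0 0 0 0 0 0 0 0 0 0 0 0 1 1 0 2 3 1 0 0 0 0 0 0 0 0 0 0
 1 0 0 1]
  dark x -1 [0 0 0 0 0 0 0 0 0 0 0 0 0 0 0 0 0 0 0 0 0 0 0 0 0 0 0 0 0 0 0 0 0 0 0 0 0
 0 0 0]
3 top 1 0 x  y nan z 
3 top -1 0 x  y nan z 
  dark x 1 [0 0 0 0 0 0 0 0 0 0 0 0 0 0 0 0 0 0 0 0 0 0 0 0 0 0 0 0 0 0 0 0 0 0 0 0 0
 0 0 0]
  dark x -1 [0 0 0 0 0 0 0 0 0 0 0 0 0 0 0 0 0 0 0 0 0 0 0 0 0 0 0 0 0 0 0 0 0 0 0 0 0
 0 0 0]<stdin>:8: RuntimeWarning: Mean of empty slice.
  ret = ret.dtype.type(ret / rcount)
```

Run:
```python
from h import *
f0=dict(np.load('scene0.npz'));f3=dict(np.load('scene3.npz'))
xs=np.arange(-20,150,1.)
for f,ys in((f0,(20,-20)),(dict(np.load('top0.npz')),(20,-20))):
  g=f['color'].mean(2).astype(np.float32)
  for y in ys:
    acc=[]
    for yy in np.arange(y-5,y+6,2.5):
        uv=np.array([project(f,M+x/1e3*D+yy/1e3*N+[0,0,.085]) for x in xs],np.float32)
        acc.append(cv2.remap(g,uv[None,:,0],uv[None,:,1],cv2.INTER_LINEAR)[0])
    a=np.mean(acc,0);print('y',y,'ends',xs[a>140].min(),xs[a>140].max());print([(int(x),int(v)) for x,v in zip(xs,a) if 50<=x<=100])
im=[]
for f in(f0,f3):
    b=cv2.resize(f['color'][...,::-1],None,fx=5,fy=5,interpolation=cv2.INTER_CUBIC).copy()
    for x,c in((0,(0,0,255)),(60,(0,255,0)),(80,(255,0,0)),(140,(0,0,255))):
        for y in(40,20,-20,-40):
            u,v=project(f,M+x/1e3*D+y/1e3*N+[0,0,.085]);cv2.circle(b,(int(5*u+2),int(5*v+2)),3,c,-1)
    u,v=map(int,project(f,M+.06*D+[0,0,.085]));im.append(b[5*v-200:5*v+200,5*u-200:5*u+200])
cv2.imwrite('pics/mark.png',np.hstack(im))
```

```text
y 20 ends -11.0 140.0
[(50, 242), (51, 242), (52, 242), (53, 243), (54, 245), (55, 243), (56, 232), (57, 211), (58, 180), (59, 160), (60, 176), (61, 211), (62, 234), (63, 244), (64, 245), (65, 244), (66, 242), (67, 241), (68, 241), (69, 241), (70, 241), (71, 241), (72, 241), (73, 242), (74, 244), (75, 245), (76, 238), (77, 215), (78, 183), (79, 160), (80, 161), (81, 187), (82, 221), (83, 240), (84, 244), (85, 244), (86, 242), (87, 241), (88, 240), (89, 241), (90, 241), (91, 240), (92, 240), (93, 239), (94, 239), (95, 240), (96, 240), (97, 239), (98, 239), (99, 238), (100, 239)]
y -20 ends -16.0 140.0
[(50, 219), (51, 220), (52, 222), (53, 223), (54, 223), (55, 218), (56, 199), (57, 168), (58, 142), (59, 131), (60, 144), (61, 177), (62, 205), (63, 219), (64, 223), (65, 222), (66, 220), (67, 219), (68, 219), (69, 219), (70, 219), (71, 219), (72, 220), (73, 221), (74, 222), (75, 217), (76, 204), (77, 179), (78, 146), (79, 126), (80, 138), (81, 168), (82, 198), (83, 217), (84, 221), (85, 220), (86, 219), (87, 218), (88, 217), (89, 217), (90, 216), (91, 216), (92, 217), (93, 217), (94, 21
[... 541 characters left out ...]
8), (91, 248), (92, 248), (93, 248), (94, 248), (95, 248), (96, 248), (97, 248), (98, 248), (99, 248), (100, 248)]
y -20 ends -17.0 141.0
[(50, 238), (51, 238), (52, 238), (53, 238), (54, 236), (55, 233), (56, 227), (57, 219), (58, 211), (59, 206), (60, 207), (61, 213), (62, 221), (63, 228), (64, 233), (65, 236), (66, 237), (67, 237), (68, 237), (69, 237), (70, 237), (71, 237), (72, 237), (73, 236), (74, 234), (75, 230), (76, 224), (77, 215), (78, 207), (79, 202), (80, 203), (81, 211), (82, 219), (83, 227), (84, 232), (85, 235), (86, 236), (87, 237), (88, 237), (89, 237), (90, 237), (91, 236), (92, 236), (93, 236), (94, 236), (95, 236), (96, 235), (97, 236), (98, 236), (99, 236), (100, 236)]
```

View pics/mark.png

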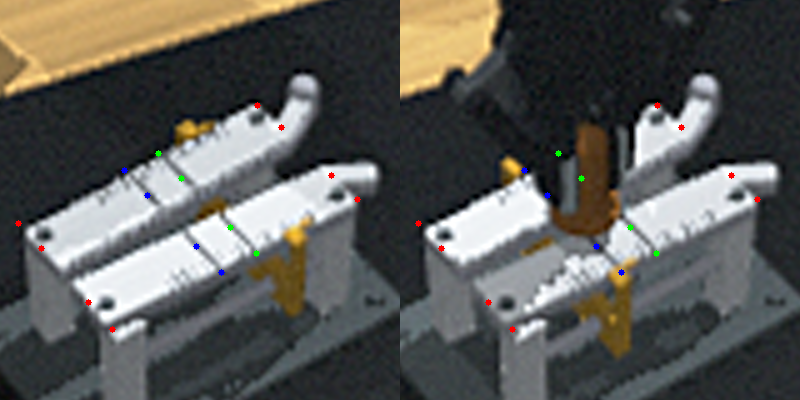

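Run:
```python
from h import *
for n in('scene0','scene3','top0','top3'):
    f=dict(np.load(n+'.npz'));h=cv2.cvtColor(f['color'],cv2.COLOR_RGB2HSV);K=f['intrinsics'];T=f['world_from_camera']
    v,u=np.indices(h.shape[:2]);ray=np.stack([(u-K[0,2])/K[0,0],-(v-K[1,2])/K[1,1],-np.ones(u.shape)],-1)@T[:3,:3].T
    P=cloud(f)
    b=(h[...,0]>12)&(h[...,0]<30)&(h[...,1]>110)&(h[...,2]>70)
    for zz in(.085,):
        Q=T[:3,3]+ray*((zz-T[2,3])/ray[...,2])[...,None]
        x=(Q-M)@D*1000;y=(Q-M)@N*1000
        for s in(1,-1):
            k=b&(x>10)&(x<110)&(y*s>33)&(y*s<56)
            print(n,zz,s,k.sum(),[(int(y[i,j]),int(x[i,j]),int(1000*P[i,j,2])) for i,j in zip(*np.where(k))][:28])
```

```text
scene0 0.085 1 47 [(36, 30, 88), (37, 28, 89), (37, 34, 88), (38, 32, 89), (37, 40, 89), (38, 38, 87), (39, 36, 89), (41, 34, 90), (39, 41, 89), (41, 40, 88), (42, 38, 88), (43, 36, 90), (43, 41, 88), (45, 40, 88), (46, 38, 85), (46, 43, 85), (47, 41, 85), (48, 40, 84), (48, 45, 84), (50, 43, 80), (51, 41, 79), (47, 53, 59), (51, 47, 79), (52, 45, 77), (53, 43, 75), (47, 59, 58), (48, 57, 59), (49, 55, 58)]
scene0 0.085 -1 26 [(-51, 37, 90), (-50, 35, 88), (-48, 33, 2), (-45, 29, 1), (-44, 27, 87), (-43, 25, 90), (-50, 41, 89), (-48, 39, 90), (-47, 37, 88), (-45, 35, 89), (-44, 33, 89), (-43, 31, 89), (-41, 29, 87), (-40, 27, 83), (-47, 43, 86), (-45, 41, 87), (-44, 39, 86), (-43, 37, 87), (-41, 35, 89), (-40, 33, 85), (-44, 45, 82), (-43, 43, 80), (-41, 41, 88), (-40, 39, 3), (-41, 47, 77), (-40, 45, 78)]
scene3 0.085 1 53 [(36, 74, 87), (37, 72, 88), (36, 79, 86), (37, 77, 87), (38, 75, 86), (37, 83, 90), (38, 81, 88), (40, 79, 89), (41, 77, 88), (39, 85, 86), (41, 83, 87), (42, 81, 89), (43, 79, 89), (42, 87, 77), (43, 85, 89), (45, 83, 89), (46, 81, 86), (46, 86, 84), (47, 85, 85
[... 341 characters left out ...]
(-37, 35, 134), (-41, 47, 135), (-40, 45, 134), (-38, 43, 134), (-37, 41, 135), (-35, 39, 134), (-34, 37, 135), (-38, 49, 133), (-37, 47, 134), (-35, 45, 134), (-34, 43, 134), (-33, 41, 135), (-34, 49, 137), (-33, 47, 134), (-52, 81, 0), (-51, 85, 87)]
top0 0.085 1 10 [(47, 39, 89), (46, 42, 87), (46, 44, -2), (45, 36, 84), (44, 39, 89), (44, 41, 86), (43, 44, 7), (42, 36, 87), (42, 38, 86), (41, 41, 88)]
top0 0.085 -1 8 [(-40, 38, 91), (-41, 40, 87), (-41, 42, 89), (-43, 37, 88), (-43, 40, 87), (-44, 42, 86), (-46, 39, 86), (-46, 42, 90)]
top3 0.085 1 0 []
top3 0.085 -1 8 [(-41, 80, 87), (-42, 82, 88), (-42, 85, 92), (-44, 79, 88), (-44, 82, 88), (-45, 84, 86), (-47, 81, 87), (-47, 84, 86)]
```

Run:
```python
from h import *
for n in('scene1','scene2','scene3'):
    f=dict(np.load(n+'.npz'));P=cloud(f);x=(P-M)@D*1000;y=(P-M)@N*1000;z=P[...,2]*1000
    h=cv2.cvtColor(f['color'],cv2.COLOR_RGB2HSV);br=(h[...,0]<16)&(h[...,1]>110)
    z0=14.4+({'scene1':203.4,'scene2':101,'scene3':101}[n])-28.8
    xc={'scene1':-45,'scene2':21,'scene3':73}[n]
    for a,b in((-60,-50),(-50,-40),(-40,-30),(-30,-20),(-20,-5),(-2,3),(3,7.5),(8,20),(20,35),(35,45),(45,52)):
        k=br&(z>z0+a)&(z<z0+b)&(abs(x-xc)<30)&(abs(y)<25)
        if k.sum()>3: print(n,a,b,k.sum(),'x-xc %.1f..%.1f mean %.1f  y %.1f..%.1f'%(x[k].min()-xc,x[k].max()-xc,x[k].mean()-xc,y[k].min(),y[k].max()))
```

```text
scene1 -60 -50 8 x-xc -3.1..7.2 mean 4.0  y -2.4..4.2
scene1 -50 -40 12 x-xc -1.8..7.5 mean 3.3  y -4.0..5.6
scene1 -40 -30 11 x-xc -6.9..8.2 mean 3.7  y -2.4..6.0
scene1 -30 -20 8 x-xc -2.7..7.4 mean 4.3  y -1.4..6.4
scene1 -20 -5 13 x-xc -1.7..9.9 mean 4.4  y -1.1..6.2
scene1 -2 3 8 x-xc -7.9..15.3 mean 7.2  y -1.7..14.8
scene1 3 7.5 32 x-xc -13.5..16.7 mean 5.4  y -11.9..15.8
scene1 8 20 15 x-xc -5.7..8.5 mean 1.7  y 5.8..9.4
scene1 20 35 18 x-xc -5.9..24.4 mean 2.5  y -0.1..10.0
scene1 35 45 9 x-xc -8.2..6.3 mean 1.2  y 6.6..9.1
scene1 45 52 24 x-xc -10.4..8.0 mean -1.6  y -7.2..10.5
scene2 -2 3 6 x-xc 5.2..15.4 mean 10.2  y 0.6..14.8
scene2 3 7.5 24 x-xc -16.8..16.0 mean 3.3  y -4.0..16.5
scene2 8 20 15 x-xc -14.7..7.2 mean 0.0  y 4.1..13.3
scene2 20 35 17 x-xc -8.1..8.0 mean 0.6  y 7.3..12.0
scene2 35 45 9 x-xc -7.0..4.1 mean 0.5  y 6.9..11.0
scene2 45 52 24 x-xc -11.1..8.1 mean -1.6  y -4.1..11.7
scene3 -2 3 5 x-xc -6.2..15.4 mean 4.9  y 8.3..15.6
scene3 3 7.5 27 x-xc -15.1..16.6 mean 2.5  y -3.5..17.3
scene3 8 20 14 x-xc -4.4..6.6 mean 1.8  y 7.8..11.4
scene3 20 35 19 x-xc -11.5..7.2 mean -0.5  y 2.4..11.3
scene3 35 45 11 x-xc -9.3..7.8 mean -0.4  y 7.0..11.0
scene3 45 52 25 x-xc -10.4..7.6 mean -1.4  y -4.7..10.9
```

Wedged at about 73 mm by the arm, with 6 N along the slot and under 1 N sideways, so it sits on both bars. The pointer tips stand between the two lines, which means middle. I'll draw it back out.

Emit:
{"name": "jog_arm", "arguments": {"motion": "0 0 -0.01 0 0 0 0; 0 0 -0.03 0 0 0 0; 0 0 -0.06 0 0 0 0; 0 0 -0.10 0 0 0 0; 0 0 -0.14 0 0 0 0"}}

```text
time: 15.55
tool_pos: [0.4559, 0.0799, 0.1009]
tool_rot: [0.0, 0.996, 0.093, 0.0]
contact_force: [-0.7, 0.1, -0.6]
gripper_width: 0.241
grasp_force: 58.9
```

```bash
python3 -c "
from h import *
slot();go(M-.045*D+[0,0,.101])"
```

```text
t 15.55 along 3.1 lat -0.71 z 100.95 | F along -0.3 lat -0.7 z -0.6 | T along 0.01 lat 0.01 z -0.01
t 15.55 pos [0.4559 0.0799 0.1009] F [-0.69  0.13 -0.61] T [ 0.01 -0.01 -0.01] w 0.241
turn [ 0.0001 -0.0001  0.0002]
shift [ 0.0015 -0.0963 -0.0001]
```

Emit:
{"name": "jog_arm", "arguments": {"motion": "0 0 -0.06 0 0 0 0; 0 0 -0.105 0 0 0 0; 0 0 -0.105 -0.06 0 0 0; 0 0 -0.105 -0.14 0 0 0; 0 0 -0.105 -0.20 0 0 0"}}

```text
time: 16.18
tool_pos: [0.4465, 0.1312, 0.2027]
tool_rot: [0.0, 0.996, 0.093, 0.001]
contact_force: [-0.7, 0.1, -0.2]
gripper_width: 0.241
grasp_force: 59.0
```

Run:
```python
from h import *
im=[]
for c in('scene','top'):
    f=grab_frame(c);np.savez(c+'4.npz',**f)
    print(c,[(round(d['p'],2),np.round(d['at'],3).tolist()) for d in place_of(c,'peg_a')])
    u,v=map(int,project(f,M+.04*D+[0,0,.11]));im.append(cv2.resize(f['color'][v-50:v+50,u-50:u+50,::-1],(400,400),interpolation=cv2.INTER_CUBIC))
    P=cloud(f);p=state()['tool_pos'];x=(P-p)@D*1000;y=(P-p)@N*1000;z=(P[...,2]-p[2])*1000
    h=cv2.cvtColor(f['color'],cv2.COLOR_RGB2HSV);br=(h[...,0]<16)&(h[...,1]>110)
    for a,b in((-75,-60),(-60,-45),(-45,-30),(-30,-17),(-14,-7),(30,40)):
        k=br&(z>a)&(z<b)&(abs(x)<25)&(abs(y)<25)
        if k.sum()>3: print(a,k.sum(),'x %.1f..%.1f y %.1f..%.1f  mean %.1f %.1f'%(x[k].min(),x[k].max(),y[k].min(),y[k].max(),x[k].mean(),y[k].mean()))
cv2.imwrite('pics/out.png',np.hstack(im))
go((.5093,-.2659,.2))
```

```text
scene [(0.78, [0.469, 0.257, 0.074]), (0.76, [0.444, 0.131, 0.191]), (0.63, [0.473, 0.324, 0.078]), (0.61, [0.63, 0.379, 0.059]), (0.61, [0.552, 0.362, 0.06]), (0.16, [0.682, 0.142, -0.003])]
-75 14 x -4.5..6.4 y -3.9..6.5  mean 2.8 2.5
-60 15 x -6.2..7.0 y -5.1..6.3  mean 2.5 1.9
-45 21 x -3.7..8.1 y -3.4..6.7  mean 3.4 2.5
-30 9 x -2.4..5.8 y -0.4..5.9  mean 1.7 3.6
-14 41 x -11.5..16.5 y -14.0..16.0  mean 4.3 6.5
30 17 x -9.7..5.6 y -7.8..8.3  mean -3.0 1.5
top [(0.7, [0.629, 0.38, 0.06]), (0.59, [0.553, 0.362, 0.06]), (0.54, [0.726, -0.279, -0.004])]
t 16.38 pos [0.4464 0.1307 0.2009] F [-0.55 -0.16 -1.03] T [ 0.04 -0.03 -0.03] w 0.241
turn [ 0.0001 -0.0004  0.0004]
shift [-0.0234  0.8029  0.0019]
```

View pics/out.png

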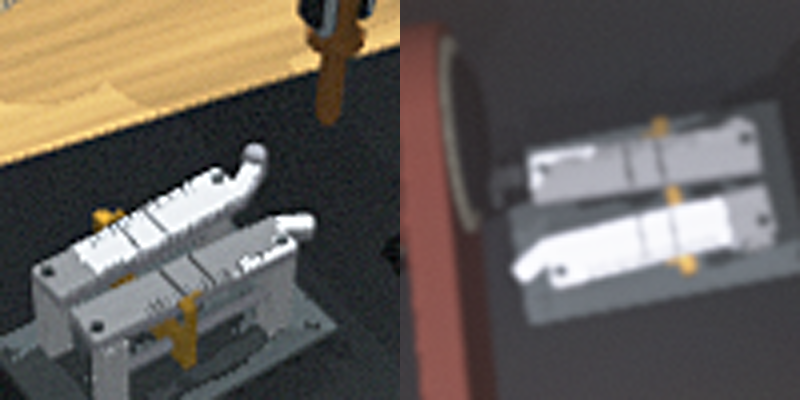

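Run:
```python
from h import *
f=dict(np.load('scene1.npz'));g=f['color'].astype(np.float32)[...,0]-0*1
p=np.array([.4479,.1275,.2034]);cam=f['world_from_camera'][:3,3]
side=np.cross([0,0,1],cam-p);side/=np.linalg.norm(side)
o=np.linspace(-30,30,241)
for name,za,zb in(('shank',-68,-24),('collar',-13,-10),('spigot',20,32)):
    W=[]
    for z in np.arange(za,zb+.1,2):
        uv=np.array([project(f,p+[0,0,z/1e3]+side*s/1e3) for s in o],np.float32)
        a=cv2.remap(g,uv[None,:,0],uv[None,:,1],cv2.INTER_LINEAR)[0]
        W.append(a)
        if name=='shank' or 1:
            c=np.abs(o)<3; pk=np.median(a[np.abs(o)<5]);i=120
            l=i
            while l>0 and a[l]>pk/2+8:l-=1
            r=i
            while r<240 and a[r]>pk/2+8:r+=1
            print(name,z,'peak',int(pk),'half width',o[r]-o[l],'ctr',(o[r]+o[l])/2)
    if name=='shank': print(np.mean(W,0)[40:200:6].astype(int))
```

```text
shank -68.0 peak 80 half width 15.25 ctr -0.875
shank -66.0 peak 80 half width 15.25 ctr -0.875
shank -64.0 peak 78 half width 15.5 ctr -1.0
shank -62.0 peak 79 half width 15.5 ctr -1.0
shank -60.0 peak 77 half width 16.25 ctr -0.875
shank -58.0 peak 78 half width 16.0 ctr -1.25
shank -56.0 peak 78 half width 16.5 ctr -1.0
shank -54.0 peak 77 half width 16.5 ctr -0.75
shank -52.0 peak 79 half width 16.25 ctr -0.625
shank -50.0 peak 78 half width 16.5 ctr -0.5
shank -48.0 peak 78 half width 16.5 ctr -0.75
shank -46.0 peak 78 half width 16.25 ctr -0.625
shank -44.0 peak 81 half width 16.0 ctr -0.75
shank -42.0 peak 79 half width 15.0 ctr -0.75
shank -40.0 peak 78 half width 15.0 ctr -0.75
shank -38.0 peak 78 half width 15.5 ctr -1.0
shank -36.0 peak 78 half width 37.0 ctr -11.5
shank -34.0 peak 78 half width 37.25 ctr -11.375
shank -32.0 peak 78 half width 37.0 ctr -11.5
shank -30.0 peak 77 half width 36.25 ctr -11.875
shank -28.0 peak 74 half width 38.25 ctr -10.875
shank -26.0 peak 73 half width 43.75 ctr -8.125
shank -24.0 peak 74 half width 49.25 ctr -5.375
[103 103 100  98  95  90  83  81  78  78  74  75  77  80  79  78  78  70
  50  38  38  37  37  38  35  34  35]
collar -13.0 peak 80 half width 60.0 ctr 0.0
collar -11.0 peak 79 half width 60.0 ctr 0.0
spigot 20.0 peak 78 half width 12.25 ctr 3.875
spigot 22.0 peak 76 half width 19.5 ctr 0.25
spigot 24.0 peak 76 half width 17.25 ctr 1.375
spigot 26.0 peak 79 half width 12.75 ctr 3.625
spigot 28.0 peak 84 half width 12.25 ctr 3.625
spigot 30.0 peak 84 half width 12.75 ctr 3.375
spigot 32.0 peak 83 half width 12.5 ctr 3.75
```

Emit:
{"name": "jog_arm", "arguments": {"motion": "0 -0.003 0.10 0 0 0 0; 0 -0.006 0.20 0 0 0 0; 0 -0.009 0.30 0 0 0 0; 0 -0.012 0.40 0 0 0 0; 0 -0.015 0.50 0 0 0 0"}}

```text
time: 17.0
tool_pos: [0.4843, -0.1178, 0.1984]
tool_rot: [-0.001, 0.996, 0.093, -0.002]
contact_force: [0.7, 0.2, -0.4]
gripper_width: 0.239
grasp_force: 59.0
```

Emit:
{"name": "jog_arm", "arguments": {"motion": "0 -0.003 0.10 0 0 0 0; 0 -0.006 0.20 0 0 0 0; 0 -0.008 0.28 0 0 0 0; 0 -0.008 0.303 0 0 0 0; 0 -0.008 0.303 0 0 0 0"}}

```text
time: 17.62
tool_pos: [0.5087, -0.2659, 0.199]
tool_rot: [-0.001, 0.996, 0.092, -0.001]
contact_force: [-0.5, 0.4, 0.1]
gripper_width: 0.242
grasp_force: 59.0
```

Run:
```python
from h import *
for c in('scene','top'):
    f=grab_frame(c);np.savez(c+'5.npz',**f);p=state()['tool_pos']
    print(c,p.round(4) if hasattr(p,'round') else p,[(round(d['p'],2),np.round(d['at'],3).tolist()) for d in place_of(c,'peg_a')],[(round(d['p'],2),np.round(d['at'],3).tolist()) for d in place_of(c,'hole_mid')][:3])
H=np.array([.5093,-.2659]);go((*H,.165),(*H,.155),(*H,.1005))
```

```text
scene [ 0.5089 -0.2653  0.1995] [(0.75, [0.512, -0.266, 0.184]), (0.75, [0.475, 0.325, 0.08]), (0.74, [0.469, 0.255, 0.077]), (0.67, [0.631, 0.374, 0.061]), (0.66, [0.552, 0.362, 0.06])] [(0.74, [0.514, -0.303, 0.002]), (0.64, [0.508, -0.265, 0.089])]
top [ 0.5093 -0.2651  0.2006] [(0.68, [0.468, 0.331, 0.075]), (0.66, [0.468, 0.252, 0.077]), (0.61, [0.631, 0.379, 0.063]), (0.56, [0.554, 0.361, 0.059])] [(0.61, [0.514, -0.265, 0.085]), (0.61, [0.685, 0.138, -0.0])]
t 17.93 pos [ 0.5094 -0.2654  0.201 ] F [-0.13 -0.84  0.11] T [ 0.01  0.   -0.04] w 0.243
turn [-0.     -0.0001  0.0008]
shift [-0.0005  0.0009  0.0719]
shift [-0.0005  0.0009  0.0919]
shift [-0.0005  0.0009  0.2009]
```

Run:
```python
from h import *
H=np.array([.5093,-.2659,.085])
for n in('scene0','top0'):
    f=dict(np.load(n+'.npz'));g=f['color'].mean(2).astype(np.float32)
    o=np.arange(-16,16.1,.5);X,Y=np.meshgrid(o,o)
    uv=np.array([[project(f,H+[a/1e3,b/1e3,0]) for a in o] for b in o],np.float32)
    a=cv2.remap(g,uv[...,0].copy(),uv[...,1].copy(),cv2.INTER_CUBIC)
    bg=np.median(a[np.hypot(X,Y)>12]);w=np.clip((bg-a)/bg-.25,0,None)*(np.hypot(X,Y)<12)
    print(n,bg,a.min(),'centre',(w*X).sum()/w.sum(),(w*Y).sum()/w.sum(),'area diam',2*np.sqrt((w>.0).sum()*.25/np.pi))
# peg shank in hand, scene5
f=dict(np.load('scene5.npz'));P=cloud(f);p=np.array([.5093,-.2653,.2005]);cam=f['world_from_camera'][:3,3]
d=P-p;k=(np.hypot(d[...,0],d[...,1])<.015)&(d[...,2]<-.025)&(d[...,2]>-.075)
t=(cam-p)[:2];t/=np.linalg.norm(t)
q=d[k][:,:2]*1000;print(k.sum(),'mean toward cam',(q@t).mean(),'side',(q@[-t[1],t[0]]).mean(),'max',np.percentile(q@t,90),'t',t)
```

```text
scene0 194.72974 64.23096 centre 1.8070765888930698 -0.014677026366924788 area diam 18.712051592547777
top0 213.0968 88.6021 centre -1.4524354332537477 1.5990649880709902 area diam 16.39065416446578
118 mean toward cam 5.049436745140873 side 0.36819219383568275 max 7.017878503361288 t [0.99925055 0.0387084 ]
```

Emit:
{"name": "jog_arm", "arguments": {"motion": "0 0.001 0 0.03 0 0 0; 0 0.001 0 0.06 0 0 0; 0 0.001 0 0.08 0 0 0; 0 0.001 0 0.09 0 0 0; 0 0.001 0 0.10 0 0 0"}}

```text
time: 18.55
tool_pos: [0.51, -0.2665, 0.1506]
tool_rot: [0.0, 0.996, 0.093, 0.0]
contact_force: [0.1, -0.4, 0.3]
gripper_width: 0.241
grasp_force: 59.0
```

```bash
python3 -c "
from h import *
go((.5098,-.2655,.12),(.5098,-.2655,.1))
grab_frame('scene');go()"
```

```text
t 18.55 pos [ 0.51   -0.2665  0.1506] F [ 0.07 -0.36  0.34] T [ 0.03 -0.01 -0.04] w 0.241
turn [ 0.0001 -0.0001 -0.0001]
shift [ 0.0001 -0.002   0.0613]
shift [ 0.     -0.002   0.1013]
t 18.6 pos [ 0.5097 -0.2663  0.1501] F [-0.37 -0.1  -0.89] T [-0.    0.06  0.01] w 0.24
turn [-0.0004  0.0003 -0.0001]
```

The foot has entered the hole with no force on it. I'll lower it the rest of the way.

Emit:
{"name": "jog_arm", "arguments": {"motion": "0 0 0 0.02 0 0 0; 0 0 0 0.04 0 0 0; 0 0 0 0.06 0 0 0; 0 0 0 0.08 0 0 0; 0 0 0 0.09 0 0 0"}}

```text
time: 19.23
tool_pos: [0.5095, -0.2661, 0.1048]
tool_rot: [-0.0, 0.996, 0.093, -0.0]
contact_force: [0.6, 0.1, 0.4]
gripper_width: 0.241
grasp_force: 59.0
```

```bash
python3 -c "
from h import *
go((.5098,-.2655,.1));grab_frame('scene');go()"
```

```text
t 19.23 pos [ 0.5095 -0.2661  0.1048] F [0.63 0.07 0.41] T [-0.03  0.01 -0.05] w 0.241
turn [-0.0006  0.0006 -0.0001]
shift [ 0.0009 -0.0011  0.0096]
t 19.27 pos [ 0.5093 -0.266   0.1044] F [ 0.23 -0.   -0.64] T [-0.1  -0.04  0.01] w 0.241
turn [-0.0009  0.0009 -0.0001]
```

Emit:
{"name": "jog_arm", "arguments": {"motion": "0 0 0 0.003 0 0 0; 0 0 0 0.006 0 0 0; 0 0 0 0.008 0 0 0; 0 0 0 0.010 0 0 0; 0 0 0 0.011 0 0 0"}}

```text
time: 19.9
tool_pos: [0.5099, -0.2664, 0.1004]
tool_rot: [0.0, 0.996, 0.093, 0.0]
contact_force: [-0.0, -0.4, -0.1]
gripper_width: 0.24
grasp_force: 59.0
```

```bash
python3 -c "
from h import *
go((.5098,-.2655,.1));grab_frame('scene');go()"
```

```text
t 19.9 pos [ 0.5099 -0.2664  0.1004] F [-0.03 -0.45 -0.13] T [-0.    0.03  0.04] w 0.24
turn [ 0.     -0.     -0.0001]
shift [ 0.0002 -0.0018  0.0008]
t 19.95 pos [ 0.5099 -0.2664  0.1004] F [0.23 0.29 0.39] T [-0.02  0.01 -0.02] w 0.241
turn [-0.      0.     -0.0001]
```

Emit:
{"name": "jog_arm", "arguments": {"motion": "0 0 0 0.001 0 0 0; 0 0 0 0.002 0 0 0; 0 0 0 0.002 0 0 0; 0 0 0 0.002 0 0 0; 0 0 0 0.002 0 0 0"}}

```text
time: 20.58
tool_pos: [0.5099, -0.2664, 0.0994]
tool_rot: [0.0, 0.996, 0.093, 0.0]
contact_force: [0.8, -0.2, 0.8]
gripper_width: 0.241
grasp_force: 59.1
```

Emit:
{"name": "jog_arm", "arguments": {"motion": "30 0 0 0 0 0 0; 40 0 0 0 0 0 0; 50 0 0 0 0 0 0; 50 0 0 0 0 0 0; 50 0 0 0 0 0 0"}}

```text
time: 21.2
tool_pos: [0.5099, -0.2664, 0.0994]
tool_rot: [-0.0, 0.996, 0.093, -0.0]
contact_force: [0.4, -0.0, 0.7]
gripper_width: 0.5
grasp_force: 0.0
```

Emit:
{"name": "jog_arm", "arguments": {"motion": "50 0 0 -0.03 0 0 0; 50 0 0 -0.08 0 0 0; 50 0 0 -0.14 0 0 0; 50 0 0 -0.2 0 0 0; 50 0 0 -0.26 0 0 0"}}

```text
time: 21.82
tool_pos: [0.5101, -0.2665, 0.2318]
tool_rot: [0.001, 0.996, 0.093, 0.001]
contact_force: [0.8, 0.1, -1.0]
gripper_width: 0.502
grasp_force: 0.0
```

Emit:
{"name": "jog_arm", "arguments": {"motion": "50 -0.1 0 0 0 0 0; 50 -0.18 0 0 0 0 0; 50 -0.2 0 0 0 0 0; 50 -0.2 0 0 0 0 0; 50 -0.2 0 0 0 0 0"}}

```text
time: 22.45
tool_pos: [0.4124, -0.2848, 0.2298]
tool_rot: [0.0, 0.996, 0.093, 0.0]
contact_force: [-0.2, 0.3, -0.1]
gripper_width: 0.5
grasp_force: 0.0
```

Run:
```python
from h import *
im=[]
for c in('scene','top'):
    f=grab_frame(c)
    print(c,[(round(d['p'],2),np.round(d['at'],3).tolist()) for d in place_of(c,'peg_a')],[(round(d['p'],2),np.round(d['at'],3).tolist()) for d in place_of(c,'stored_mid')])
    P=cloud(f);k=(np.hypot(P[...,0]-.5095,P[...,1]+.266)<.014)&(P[...,2]>.088)&(P[...,2]<.2);print(k.sum(),P[k].max(0) if k.any() else '',np.median(P[k&(P[...,2]>.125)],0))
    u,v=map(int,project(f,np.array([.49,-.2,.1])));im.append(cv2.resize(f['color'][v-65:v+65,u-65:u+65,::-1],(400,400),interpolation=cv2.INTER_CUBIC))
cv2.imwrite('pics/end.png',np.hstack(im));go()
```

```text
scene [(0.76, [0.553, 0.358, 0.058]), (0.71, [0.471, 0.327, 0.079]), (0.68, [0.507, -0.268, 0.087]), (0.56, [0.634, 0.378, 0.056]), (0.48, [0.467, 0.255, 0.081])] [(0.54, [0.516, -0.34, 0.081])]
236 [ 0.52322643 -0.25278354  0.13626179] [ 0.51319099 -0.26549168  0.13302583]
top [(0.71, [0.468, 0.329, 0.077]), (0.64, [0.629, 0.377, 0.06]), (0.6, [0.553, 0.361, 0.061]), (0.57, [0.615, 0.279, 0.001]), (0.53, [0.465, 0.254, 0.078]), (0.47, [0.508, -0.267, 0.088]), (0.32, [0.469, 0.015, 0.0]), (0.32, [0.559, -0.26, 0.096])] [(0.6, [0.516, -0.339, 0.083])]
127 [ 0.52241055 -0.25275985  0.13641561] [ 0.50859112 -0.26368158  0.13155169]
t 22.75 pos [ 0.412  -0.2847  0.2292] F [0.78 0.22 0.4 ] T [ 0.03 -0.06 -0.01] w 0.503
turn [-0.0002  0.0001  0.0004]
```

View pics/end.png

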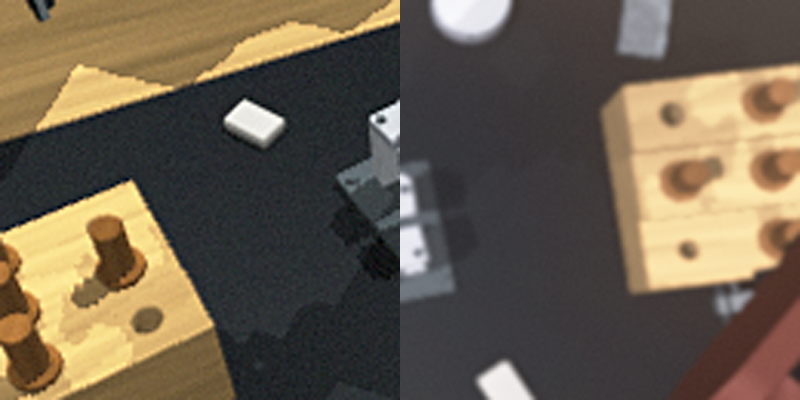

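The peg hangs in the middle hole (scene crop 115,250; top crop 688,178). Its top reads 136 mm, against 126 mm when it was seated in the 75 mm block, so the collar is down on the 85 mm step.

```bash
python3 -c "
from plant import *
print(job_done())"
```

```text
the job is handed in; nothing more can be done
None
```

I gauged the solo-block peg as middle (wedged on both bars at about 6 N, roughly 73 mm from the mouth), drew it out leaving the pointer there, hung it collar-down in the free middle rack hole, and handed the job in at about 23 s; the visible brass of the pointer sat close to the second line in the last pictures, so I took the size from the wedge position, the even side force and a rough shank width of about 15–16 mm.

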